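Shut the rings of the order file

ROBOT

A 6-joint arm with a two-finger parallel gripper is mounted at the origin on the work surface. World frame = base frame: x ahead of the robot, y to its left, z up, the work surface at z = 0. Lengths are in mm, angles in degrees, forces in N, time in s.
With the tool pointing down it reaches from about 300 to 850 mm from the base axis. Payload 4.2 kg.
Tool frame: the origin (TCP) lies at the very end of the fingers, on their centre line; the grasp point (between the pads) lies 19 mm behind it (env.grip_point_offset is the distance from the TCP to the grasp point, in mm); z points along the fingers, y is the line along which they close (so a half turn about z gives the same grasp; the last joint's range is limited). The gripper opens to 91 mm and grips with 3 to 60 N. Pads are 32 mm wide; open, the fingers measure 118 mm over their backs; the gripper's body (76 mm by 178 mm) begins 60 mm behind the grasp point.
Start: joints at [72.708, 18.312, 89.639, -0, 72.044, -1.146], TCP at [159.901, 552.336, 213.976] pointing down, gripper open.
Joint ranges: [-177.97, 177.97], [-48.28, 115.42], [12.27, 149.76], [-77.06, 257.06], [2.81, 150.46], [-146.56, 146.56]. Speed limits (degrees/s): [147.25, 147.25, 180, 180, 180, 180].

INTERFACE

Orientations are given as [roll, pitch, yaw] about the fixed x, y, z axes, in that order (R = Rz(yaw) Ry(pitch) Rx(roll)).
In Python, from workcell import env gives the robot as it stands. The module is installed in compiled form; this text tells all that it offers.
- The arm moves only by the tool arm_command, never from a script. Its argument "rows" is a list of rows, each an object with "delta_pos": the shift along the tool's x, y, z in mm, a list of three; "roll": the turn about the tool's z in units of 5 degrees (1.0 is 5 degrees); "jaw": the opening in per cent of the stroke, from 0 (shut) to 100 (fully open). A call has 1 to 20 rows; each row is the pose to reach, as a shift and turn from the pose commanded when the call began, along the tool's axes at that moment; what a row does not reach only later rows make up. A row lasts 1/12 s, in which the tool goes at most 41.7 mm and 7.16 degrees, less where a joint would pass 70% of its speed; a pose out of reach is approached as far as the arm can. A call with a gripper value outside its range is refused whole. The fingers move at their own pace and stop on an object; "squeeze" is the grip in N (left out, the last holds). Time passes only in rows, so rows that repeat a pose let the fingers close. It gives the time, the measured TCP pose, the force, the opening and the grip force at its end, in the units of the state.
- env.state(): the state, without advancing time (a new reading comes with each control period).
- env.grab_frame(name): name is "scene" or "top" or "wrist"; returns a dict with "img" (400x640x3 uint8, blue, green, red), "z_map" (400x640 float32, mm along the optical axis (not along the pixel's ray), 0 where there is no reading), "fov_y" (degrees; the focal length in pixels is half the picture's height over the tangent of half this angle, whatever the lens; pixels are square), "cx", "cy" (the principal point, pixels), "dist" ([k1, k2, p1, p2, k3] as OpenCV has them; the pictures are not rectified), "R" (3x3) and "t" (3): a world point X has camera coordinates R X + t; the wrist camera has in their place "T_tool_cam" (4x4, takes a point from camera to tool coordinates, whose origin is the TCP and whose axes are the flange's). Camera axes: x right, y down, z forward; pixel columns grow to the right and rows downward; lengths in mm; the calibration is good to about 2 mm. A picture is of the moment at which its call begins: read the wrist's pose just before it.
- env.job_done(): hands the job in; it is judged then, once.
The state is a dict: "time_s": time; "qpos": joint angles; "qvel": joint speeds; "effort": joint torques, N m; "ee_pos": TCP position; "ee_rot": TCP orientation; "force": force on the tool from outside, world axes, zero at the start; "torque": the same for the moment, N m; "gripper_width": finger opening in mm; "gripper_force": force on a finger pad.
Only numpy, scipy, OpenCV 4.12 (cv2) and the standard library are available. Lean on these libraries where they do the work, as an engineer would, in place of code of your own. Each camera call takes 0.05 s, during which the arm holds its last target. There are 200 camera calls.

TASK

The day's delivery slips have been threaded onto the open lever-arch file on the counter. Shut the file: with a fingertip push its standing lever over, away from the slips, until it snaps down flat and the two arches close onto the posts, and press the steel clamp bar straight down the posts until it lies on the slips; either may come first. Only touch and push: pick nothing up, and leave the other things on and around the file where they are.

Things in the scene. Friction and masses are not known exactly. Their poses are not given: they have to be found in the camera images.
- order_file: Lever-arch file lying open on the counter; it does not slide. Grey board 3 mm thick: back cover 225 x 236 mm, spine 72, front cover 225, in a row. Origin: on the counter, midway between the two posts. x axis: from spine to slips; y: along the spine; z up. In these file axes the slips, 148 x 210 mm, lie at x -12 to 136, top at z 21; spine and front cover at x -85 to -385 mm.
- lever_pivot (a point): The hinge of the lever, at x -16, y 0, z 14 mm in file axes, midway between the arches; it turns about the file's y axis.
- lever_tip (a point): Free end of the steel lever, on its middle line, 66 mm from the hinge (moves with it). A strip 2.5 mm thick, 13 mm wide, that widens to a black thumb plate 24 mm wide, 4 mm thick over its last 25 mm. It stands nearly upright at the start, its tip 80 mm above the counter.
- ring_lever (a joint): Lever angle, rad: 0 standing (leaning 4 degrees to the spine), grows as it is pushed to the spine side (file -x) and down; 1.40 lying flat, tip at x -82, z 21 mm in file axes. Sprung over centre: it resists with about 6 N at the tip at first, falling to nothing at 0.6 rad; past that it snaps down by itself, short of it it springs back.
- ring_arches (a joint): Angle of the two arches, steel wire 4.4 mm thick at file y -40 and +40 mm (75 mm free between), hinged at file x -40, z 9 mm and driven by the lever: 0 open at the start, leaning to the spine; 0.52 shut, ends on the post tops, rising to z 73 mm.
- bar_top (a point): Centre of the top face of the clamp bar (moves with it): flat steel bar 18 mm wide (file x), 112 mm long (file y), 6 mm thick at the middle, threaded on the two fixed steel posts, 6 mm thick, at file x 0, y -40 and +40 mm, tops at z 56 mm. Its top is 40 to 46 mm above the counter at the start, 27 mm when it lies on the slips.
- clamp_bar (a joint): How far the bar has been pressed down the posts, m: 0 to 0.006 at the start, 0.019 on the slips. It slides with about 2.5 N of friction and stays where it is left.
- stapler: Blue stapler, 30 x 118 mm, 40 mm high, loose on the slips; origin under its middle. To be left alone.
- marker: White marker pen with a black cap, 118 mm long, 17 mm thick, loose on the front cover; origin under its middle. To be left alone.
- date_stamp: Wooden hand stamp, foot 62 x 34 mm, 68 mm high with its turned handle, loose on the front cover; origin under its foot. To be left alone.
- tape_roll: Roll of clear tape lying flat, 74 mm across, 19 mm high, loose on the spine; origin under its middle. To be left alone.
- scissors: Scissors with black loops, 185 mm long, lying on the counter beyond the file; origin under the rivet. To be left alone.
- ribbon_spool: White spool of red ribbon, 68 mm across, 33 mm high, on the counter beside the slips; origin under its middle. To be left alone.
- calculator: Grey pocket calculator, 75 x 120 mm, 16 mm high, on the counter beside the slips; origin under its middle. To be left alone.

How it is judged (in metres and radians):
At the end, for the whole second after the job is handed in: The lever lies down (within 0.07 rad of its stop), the arches are shut (within 0.05 rad), and the clamp bar lies on the slips (within 2.5 mm) (value of joint ring_lever above 1.33 rad and value of joint ring_arches above 0.47 rad and value of joint clamp_bar above 0.0165 m); the robot touches nothing.
It fails at once if one of the other things is pushed more than 25 mm from its place (distance of any of stapler, marker, date_stamp, tape_roll, scissors, ribbon_spool, calculator from where it was at the start of the episode above 0.025 m).
It fails at once if one of the other things is lifted off what it lies on by more than 12 mm (height (world z) of stapler above 0.033 m or height (world z) of any of marker, date_stamp, tape_roll above 0.015 m or height (world z) of any of scissors, ribbon_spool, calculator above 0.012 m).
It also fails if it takes over 38 s, if anything falls off the work surface, if the arm or the gripper's body presses on something with over 40 N, if the wrist force passes 120 N, or if a joint passes its speed limit or range.

## Working session

There is one attempt and no reset: what is moved stays moved. The work goes in short steps, Python scripts to look and compute and a tool call to move; the robot and the scene stay as the last step left them, time stands still between calls to the robot, and variables do not carry over. Pictures are saved under pics/ and viewed, at most 10 in all, crops included, and the job is handed in when it is done.

Besides the shell and the picture viewer there is one more tool, called after ">>>" by a JSON object that holds its "api" and its "payload". arm_command: Moves the arm, as the interface text tells. Its arguments: {"type":"object","properties":{"rows":{"type":"array"},"squeeze":{"type":"number"}},"required":["rows"]}

```bash
mkdir -p pics; cat > h.py <<'E'
from workcell import env
import numpy as np, cv2, pickle
def grab(n):
    s=env.state(); f=env.grab_frame(n); f['s']=s
    f['f']=200/np.tan(np.radians(f['fov_y']/2)); f['K']=np.array([[f['f'],0,f['cx']],[0,f['f'],f['cy']],[0,0,1.]])
    if n=='wrist':
        from scipy.spatial.transform import Rotation as R
        T=np.eye(4);T[:3,:3]=R.from_euler('xyz',s['ee_rot'],degrees=True).as_matrix();T[:3,3]=s['ee_pos']
        C=np.linalg.inv(T@np.array(f['T_tool_cam'])); f['R'],f['t']=C[:3,:3],C[:3,3]
    f['R']=np.array(f['R']);f['t']=np.array(f['t']);return f
def rays(f,px):
    u=cv2.undistortPoints(np.array(px,float).reshape(-1,1,2),f['K'],np.array(f['dist'],float)).reshape(-1,2)
    return np.c_[u,np.ones(len(u))]
def plane(f,px,z):
    d=rays(f,px)@f['R']; c=-f['R'].T@f['t']
    return c+d*((z-c[2])/d[:,2])[:,None]
def depth(f,px):
    zz=np.array([f['z_map'][int(v),int(u)] for u,v in px])
    return (rays(f,px)*zz[:,None]-f['t'])@f['R']
def proj(f,X):
    return cv2.projectPoints(np.array(X,float).reshape(-1,1,3),cv2.Rodrigues(f['R'])[0],f['t'].astype(float),f['K'],np.array(f['dist'],float))[0].reshape(-1,2)
E
python3 - <<'E'
from h import *
print(env.state())
for n in('top','scene'):
    f=grab(n); cv2.imwrite(f'pics/{n}0.png',f['img']); pickle.dump(f,open(n+'0.pkl','wb')); print(n,-f['R'].T@f['t'],f['fov_y'])
E
```

```text
{'time_s': 0.0, 'qpos': array([ 7.27078651e+01,  1.83530304e+01,  8.97072502e+01, -7.00058887e-04,
        7.20434952e+01, -1.14653193e+00]), 'qvel': array([ 0.03502594,  0.00647675, -0.05577996, -0.01836557,  0.08185875,
        0.01915449]), 'effort': array([ 1.15192151e-04, -4.12477756e+01, -2.31963587e+01,  7.26874452e-02,
        4.56393859e-02, -1.62612387e-04]), 'ee_pos': array([159.75294087, 551.83138915, 213.10063575]), 'ee_rot': array([-1.79896232e+02, -1.41105885e-03,  1.63854612e+02]), 'force': array([ 0.18170719, -0.26553939, -0.58357284]), 'torque': array([ 0.0501046 , -0.00265987, -0.05083943]), 'gripper_force': 0.0, 'gripper_width': 91.14006717228959}
top [425.63473303  26.10592214 877.62704402] 54.781423207557545
scene [1161.35963194 -518.07454104  895.02810227] 49.71449574167842
```

View pics/top0.png

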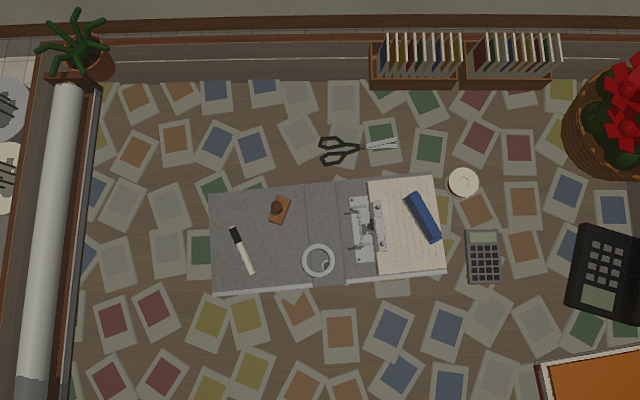

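View pics/scene0.png

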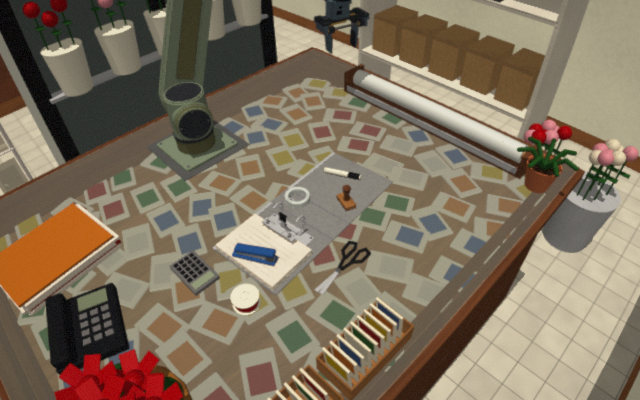

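The top view shows the file from (210,190) to (447,270). The slips are on the right, the mechanism is around (365,230) and the lever is near (370,228). Next I'll enlarge that crop and compute a first frame.

```bash
python3 - <<'E'
from h import *
f=pickle.load(open('top0.pkl','rb'))
c=f['img'][160:300,300:460]; c=cv2.convertScaleAbs(cv2.resize(c,None,fx=5,fy=5,interpolation=cv2.INTER_CUBIC)[:600],alpha=1.5); cv2.imwrite('pics/topc.png',c)
print(plane(f,[(367,179),(433,174),(447,268),(379,276)],21).round(1))
print(plane(f,[(210,192),(213,294)],3).round(1))
E
```

```text
[[ 630.8  -49.4   21. ]
 [ 642.4 -199.5   21. ]
 [ 431.8 -220.2   21. ]
 [ 414.4  -72.1   21. ]]
[[604.5 315.9   3. ]
 [372.  295.7   3. ]]
```

View pics/topc.png

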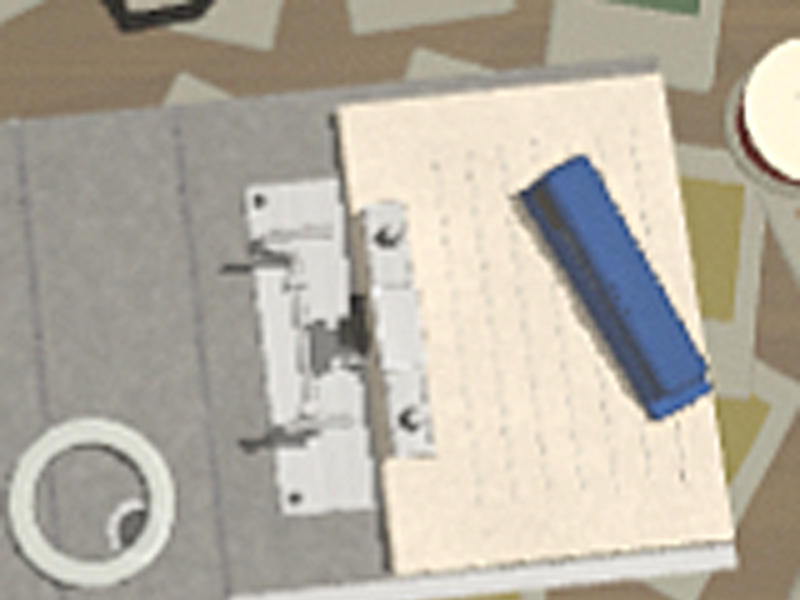

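The crop shows posts at (389,235) and (411,418), with the clamp bar between them and the black lever plate at (355,325). The stapler lies well to the right. Slip corners are (340,107), (660,73), (733,542) and (395,572). Next I'll fit the file frame to these.

```bash
python3 - <<'E'
from h import *
from scipy.optimize import least_squares
f=pickle.load(open('top0.pkl','rb'))
px=np.array([(340,107),(660,73),(733,542),(395,572),(389,235),(411,418)])/5+[300,160]
# file y along? x to slips = world -y; y = z cross x -> world +x (up in image)
M=np.array([[-12,105,21],[136,105,21],[136,-105,21],[-12,-105,21],[0,40,56],[0,-40,56]],float)
def W(p,m):
    c,s=np.cos(p[2]),np.sin(p[2]); return m@np.array([[c,s,0],[-s,c,0],[0,0,1]])+[p[0],p[1],0]
fun=lambda p:(proj(f,W(p,M))-px).ravel()
r=least_squares(fun,[530,-75,-1.47]); p=r.x; print(p[:2],np.degrees(p[2]),r.fun.round(1))
np.save('p.npy',p)
print('tip',W(p,np.array([[-16-66*np.sin(np.radians(4)),0,80.]])), 'yaw tool now',env.state()['ee_rot'])
print(proj(f,W(p,np.array([[-20.6,0,80.]])))*5-[1500,800])
for n,q in dict(tape=(318,260),stapler=(422,217),stamp=(278,208)).items(): 
    w=plane(f,[q],20)[0]-[p[0],p[1],0]; c,s=np.cos(p[2]),np.sin(p[2]); print(n,c*w[0]+s*w[1],-s*w[0]+c*w[1])
E
```

```text
[522.0937001  -72.99086016] -84.17610194241848 [-0.5 -0.1  0.2  0.3 -0.2 -0.2 -0.2  0.7  0.2 -0.6  0.4 -0. ]
tip [[520.00299379 -52.49328064  80.        ]] yaw tool now [-1.79907623e+02 -6.90609502e-04  1.63855565e+02]
[[358.87890049 322.24318744]]
tape -140.58843573744974 -59.780717416700355
stapler 99.28846576913801 11.785102770121217
stamp -219.7197017378223 64.56006434912406
```

The frame fit leaves under 0.7 px of residual. The first move goes above the slip side of the lever with the fingers shut and the tool's y axis along file x.

>>> {"api": "arm_command", "payload": {"rows": [{"delta_pos":[-15,-15,2],"roll":-0.3,"jaw":0},{"delta_pos":[-531,-523,83],"roll":-4.4,"jaw":0},{"delta_pos":[-531,-523,83],"roll":-4.4,"jaw":0},{"delta_pos":[-531,-523,83],"roll":-4.4,"jaw":0},{"delta_pos":[-531,-523,83],"roll":-4.4,"jaw":0},{"delta_pos":[-531,-523,83],"roll":-4.4,"jaw":0},{"delta_pos":[-531,-523,83],"roll":-4.4,"jaw":0},{"delta_pos":[-531,-523,83],"roll":-4.4,"jaw":0},{"delta_pos":[-531,-523,83],"roll":-4.4,"jaw":0},{"delta_pos":[-531,-523,83],"roll":-4.4,"jaw":0},{"delta_pos":[-531,-523,83],"roll":-4.4,"jaw":0},{"delta_pos":[-531,-523,83],"roll":-4.4,"jaw":0},{"delta_pos":[-531,-523,83],"roll":-4.4,"jaw":0},{"delta_pos":[-531,-523,83],"roll":-4.4,"jaw":0},{"delta_pos":[-531,-523,83],"roll":-4.4,"jaw":0},{"delta_pos":[-531,-523,83],"roll":-4.4,"jaw":0},{"delta_pos":[-531,-523,83],"roll":-4.4,"jaw":0},{"delta_pos":[-531,-523,83],"roll":-4.4,"jaw":0},{"delta_pos":[-531,-523,83],"roll":-4.4,"jaw":0},{"delta_pos":[-531,-523,83],"roll":-4.4,"jaw":0}]}}

```text
time_s: 1.77
ee_pos: [526.3, -101.6, 129.8]
ee_rot: [-179.9, 0.0, -174.4]
force: [1.1, 0.1, 0.5]
gripper_width: 0.3
gripper_force: 0.0
```

```bash
cat > where.py <<'E'
from h import *
p=np.load('p.npy');c,s=np.cos(p[2]),np.sin(p[2])
S=env.state();d=S['ee_pos'][:2]-p[:2];print('tcp file',(c*d[0]+s*d[1]).round(1),(-s*d[0]+c*d[1]).round(1),S['ee_pos'][2],S['ee_rot'],'t',S['time_s'],S['force'])
def F(w): w=w-[p[0],p[1],0]; return np.c_[w[:,0]*c+w[:,1]*s,-w[:,0]*s+w[:,1]*c,w[:,2]]
E
python3 - <<'E'
from where import *
f=grab('wrist'); pickle.dump(f,open('w.pkl','wb'))
img=f['img'].copy()
def W(m): m=np.array(m,float);return np.c_[c*m[:,0]-s*m[:,1]+p[0],s*m[:,0]+c*m[:,1]+p[1],m[:,2]]
for q in proj(f,W([[0,40,56],[0,-40,56],[-20.6,0,80],[-12,105,21],[-12,-105,21]])): print(q.round()); cv2.circle(img,tuple(int(v) for v in q),3,(0,0,255),1)
cv2.imwrite('pics/w1.png',img)
E
```

```text
tcp file 28.8 1.3 129.7811654601257 [-1.79934944e+02  1.17919059e-02 -1.74382932e+02] t 1.7667 [1.11089182 0.1370378  0.4635124 ]
[355. 256.]
[358. 159.]
[389. 219.]
[362. 301.]
[370.  74.]
```

View pics/w1.png

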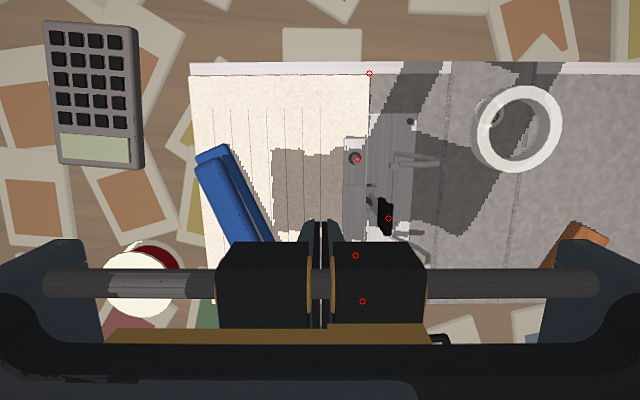

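The wrist view agrees with the model: the post marker sits on the post at (357,159) and the tip marker on the black plate at (388,218). I'll go down to z 62 and push the lever toward the spine.

>>> {"api": "arm_command", "payload": {"rows": [{"delta_pos":[1,6,25],"roll":0,"jaw":0},{"delta_pos":[1,14,50],"roll":0,"jaw":0},{"delta_pos":[1,16,66],"roll":0,"jaw":0},{"delta_pos":[1,18,68],"roll":0,"jaw":0},{"delta_pos":[1,24,68],"roll":0,"jaw":0},{"delta_pos":[1,31,68],"roll":0,"jaw":0},{"delta_pos":[1,38,68],"roll":0,"jaw":0},{"delta_pos":[1,45,68],"roll":0,"jaw":0},{"delta_pos":[1,52,68],"roll":0,"jaw":0},{"delta_pos":[1,59,68],"roll":0,"jaw":0},{"delta_pos":[1,66,68],"roll":0,"jaw":0},{"delta_pos":[1,73,68],"roll":0,"jaw":0},{"delta_pos":[1,78,68],"roll":0,"jaw":0},{"delta_pos":[1,80,68],"roll":0,"jaw":0},{"delta_pos":[1,80,68],"roll":0,"jaw":0},{"delta_pos":[1,80,68],"roll":0,"jaw":0}]}}

```text
time_s: 3.15
ee_pos: [515.4, -17.9, 63.1]
ee_rot: [180.0, 0.0, -174.1]
force: [-0.3, -0.6, 0.4]
gripper_width: 0.4
gripper_force: 0.0
```

```bash
python3 - <<'E'
from where import *
f=grab('wrist'); cv2.imwrite('pics/w2.png',f['img'])
E
```

```text
tcp file -55.5 -1.1 63.05407916114929 [ 1.79988908e+02  1.04922264e-02 -1.74124507e+02] t 3.15 [-0.31175242 -0.62650017  0.37471388]
```

View pics/w2.png

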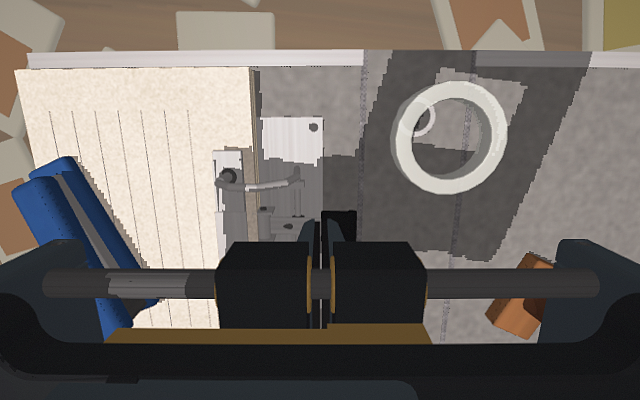

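The lever's black plate is now lying flat at (340,225), and the arch end sits on its post at (230,178). Next I'll lift, move over the bar and press down.

>>> {"api": "arm_command", "payload": {"rows": [{"delta_pos":[0,0,-20],"roll":0,"jaw":0},{"delta_pos":[-0.5,-6,-40],"roll":0,"jaw":0},{"delta_pos":[-1,-30,-42],"roll":0,"jaw":0},{"delta_pos":[-1,-54,-42],"roll":0,"jaw":0},{"delta_pos":[-1,-57,-40],"roll":0,"jaw":0},{"delta_pos":[-1,-57,-25],"roll":0,"jaw":0},{"delta_pos":[-1,-57,-5],"roll":0,"jaw":0},{"delta_pos":[-1,-57,8],"roll":0,"jaw":0},{"delta_pos":[-1,-57,14],"roll":0,"jaw":0},{"delta_pos":[-1,-57,18],"roll":0,"jaw":0},{"delta_pos":[-1,-57,22],"roll":0,"jaw":0},{"delta_pos":[-1,-57,26],"roll":0,"jaw":0},{"delta_pos":[-1,-57,29],"roll":0,"jaw":0},{"delta_pos":[-1,-57,32],"roll":0,"jaw":0},{"delta_pos":[-1,-57,32],"roll":0,"jaw":0}]}}

```text
time_s: 4.45
ee_pos: [522.4, -74.7, 30.8]
ee_rot: [180.0, 0.0, -174.1]
force: [-0.7, -0.2, 0.1]
gripper_width: 0.3
gripper_force: 0.0
```

```bash
python3 where.py
```

```text
tcp file 1.7 0.1 30.819110929024507 [ 1.79996912e+02  3.24118347e-02 -1.74145272e+02] t 4.45 [-0.66337013 -0.17898074  0.06286452]
```

>>> {"api": "arm_command", "payload": {"rows": [{"delta_pos":[0,0,1],"roll":0,"jaw":0},{"delta_pos":[0,0,2],"roll":0,"jaw":0},{"delta_pos":[0,0,3],"roll":0,"jaw":0},{"delta_pos":[0,0,4],"roll":0,"jaw":0},{"delta_pos":[0,0,4],"roll":0,"jaw":0}]}}

```text
time_s: 4.87
ee_pos: [522.5, -74.8, 27.2]
ee_rot: [-180.0, 0.0, -174.1]
force: [-1.3, 1.7, 3.5]
gripper_width: 0.2
gripper_force: 1.9
```

>>> {"api": "arm_command", "payload": {"rows": [{"delta_pos":[0,0,0.5],"roll":0,"jaw":0},{"delta_pos":[0,0,1],"roll":0,"jaw":0},{"delta_pos":[0,0,1],"roll":0,"jaw":0}]}}

```text
time_s: 5.12
ee_pos: [522.5, -74.8, 27.1]
ee_rot: [-180.0, 0.1, -174.1]
force: [-1.7, 1.9, 11.4]
gripper_width: 0.3
gripper_force: 5.4
```

The bar has bottomed out: z stays at 27.1 while the force has risen to 11 N. I'll retract and check.

>>> {"api": "arm_command", "payload": {"rows": [{"delta_pos":[0,0,-5],"roll":0,"jaw":0},{"delta_pos":[0,0,-25],"roll":0,"jaw":0},{"delta_pos":[0,0,-60],"roll":0,"jaw":0},{"delta_pos":[0,0,-95],"roll":0,"jaw":0},{"delta_pos":[0,0,-130],"roll":0,"jaw":0},{"delta_pos":[0,-60,-160],"roll":0,"jaw":0},{"delta_pos":[0,-80,-180],"roll":0,"jaw":0},{"delta_pos":[0,-80,-180],"roll":0,"jaw":0},{"delta_pos":[0,-80,-180],"roll":0,"jaw":0},{"delta_pos":[0,-80,-180],"roll":0,"jaw":0},{"delta_pos":[0,-80,-180],"roll":0,"jaw":0}]}}

```text
time_s: 6.03
ee_pos: [529.2, -153.1, 204.2]
ee_rot: [179.9, -0.2, -174.1]
force: [-0.3, 0.7, -1.6]
gripper_width: 0.1
gripper_force: 0.0
```

```bash
python3 - <<'E'
from where import *
f=grab('wrist'); cv2.imwrite('pics/w3.png',f['img'])
for y in(-25,0,25):
    m=np.array([[0,y,27.],[-70,0,22]]);w=np.c_[c*m[:,0]-s*m[:,1]+p[0],s*m[:,0]+c*m[:,1]+p[1],m[:,2]]
    q=proj(f,w);print(q.round(),F(depth(f,q)).round(1))
E
```

```text
tcp file 80.5 -1.1 204.21044100291098 [ 1.79875815e+02 -1.78166417e-01 -1.74126156e+02] t 6.0333 [-0.25790487  0.65698327 -1.63049474]
[[394. 163.]
 [453. 184.]] [[ -0.2 -24.9  26.3]
 [-69.5  -0.2  23.1]]
[[392. 185.]
 [453. 184.]] [[  0.4  -0.4  28.9]
 [-69.5  -0.2  23.1]]
[[391. 207.]
 [453. 184.]] [[  0.   25.   27.1]
 [-69.5  -0.2  23.1]]
```

View pics/w3.png

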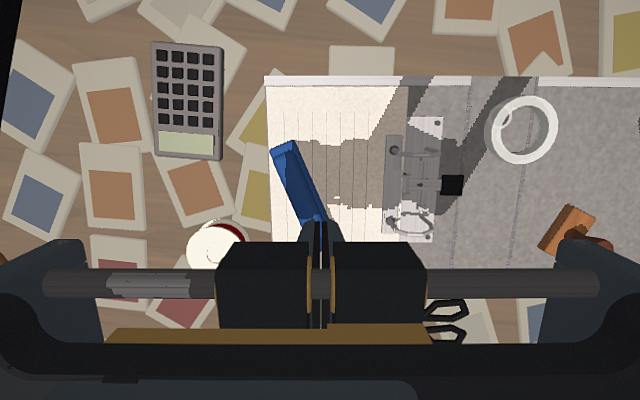

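The lever is flat with its plate at (452,184), both arches are on their posts at (393,152) and (390,220), and the bar top measures about 27 mm. Nothing else has moved.

```bash
python3 -c "
from workcell import env
print(env.job_done())"
```

```text
the job is handed in; nothing more can be done
None
```

The file is shut and handed in at about 6 s: lever flat, both arches on the posts, clamp bar down on the slips, and nothing else seen to move; no verdict was returned.

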